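# Close up the vacuum pot on a batch of peg blanks

### The job

Lay every square peg blank on the bench into the vacuum pot, then turn the cover so that its two holes line up with the guide studs and lower it over them, flat on the gasket. Draw it down evenly with the four wing screws in cross order (each screw followed by the one opposite): first round, turn each clockwise about half way, to snug; only when all four are snug, second round, again in cross order, turn each to its stop. Leave the other things on the bench where they are.

Things in the scene. Friction and masses are not known exactly. Their poses are not given: they have to be found in the camera images.
- pot: fixed vacuum pot: open round steel pot, outer radius 90, inner 80 mm, inner floor 22 mm and gasketed rim 88 mm above the bench. Origin: on its axis at bench height; z up. Six rim lugs (radius 15.5, top 85.5 mm) on a 105 mm radius circle: guide studs at +x and -x, threaded holes at 45, 135, 225, 315 degrees. Below the rim a nipple (-y) and a gauge (+y) stick out to 120 mm.
- pot_stud (a point): tip of the pot's +x guide stud (the other is across from it, at -x): upright steel pin 10 mm across with a pointed top, 105 mm from the pot's axis, tip 120 mm above the bench
- cover: loose round cover, at first flat on the bench, handle up: plate of radius 94, 12 mm thick, about 0.9 kg in all. Origin: middle of its underside; z up. Lugs at +x and -x with 16 mm holes for the studs, 105 mm from its middle; fits either way round (half a turn). Wing screws at 45, 135, 225, 315 degrees on the same circle. Seated, its origin is 88 mm above the pot's.
- cover_handle (a point): middle of the cover's bridge handle, on its axis, 42 mm above the underside: bar 96 mm long along the cover's x, 14 mm thick, 20 mm high (32 to 52 mm above the underside), 20 mm clear below it between posts at x = +-36 mm
- wing1 (a joint): wing screw 1, across from screw 3, at 45 degrees from +x in the cover's frame. 0 slack, 1.6 its hard stop; grows clockwise seen from above. Starts at 0 to 0.25; about 0.8 is snug (half way), at the stop (over 1.4) tight. Stays where it is left; takes about 0.12 N m to turn. Captive: it does not rise or sink.
- wing1_grip (a point): middle of the upright brass wing of screw 1, on its axis, 35 mm above the cover's underside. x runs along the wing: a blade 54 long, 8 thick, 22 mm high (11 mm above and below this point), to be pinched from above across the 8 mm. Slack, the wing lies along the rim; tight, it points nearly at the cover's middle. The point turns with it (yaw falls as the joint grows).
- wing2 (a joint): wing screw 2, across from screw 4, at 135 degrees in the cover's frame. 0 slack, 1.6 its hard stop; grows clockwise seen from above. Starts at 0 to 0.25; about 0.8 is snug (half way), at the stop (over 1.4) tight. Stays where it is left; takes about 0.12 N m to turn. Captive: it does not rise or sink.
- wing2_grip (a point): middle of the upright brass wing of screw 2, on its axis, 35 mm above the cover's underside. x runs along the wing: a blade 54 long, 8 thick, 22 mm high (11 mm above and below this point), to be pinched from above across the 8 mm. Slack, the wing lies along the rim; tight, it points nearly at the cover's middle. The point turns with it (yaw falls as the joint grows).
- wing3 (a joint): wing screw 3, across from screw 1, at 225 degrees in the cover's frame. 0 slack, 1.6 its hard stop; grows clockwise seen from above. Starts at 0 to 0.25; about 0.8 is snug (half way), at the stop (over 1.4) tight. Stays where it is left; takes about 0.12 N m to turn. Captive: it does not rise or sink.
- wing3_grip (a point): middle of the upright brass wing of screw 3, on its axis, 35 mm above the cover's underside. x runs along the wing: a blade 54 long, 8 thick, 22 mm high (11 mm above and below this point), to be pinched from above across the 8 mm. Slack, the wing lies along the rim; tight, it points nearly at the cover's middle. The point turns with it (yaw falls as the joint grows).
- wing4 (a joint): wing screw 4, across from screw 2, at 315 degrees in the cover's frame. 0 slack, 1.6 its hard stop; grows clockwise seen from above. Starts at 0 to 0.25; about 0.8 is snug (half way), at the stop (over 1.4) tight. Stays where it is left; takes about 0.12 N m to turn. Captive: it does not rise or sink.
- wing4_grip (a point): middle of the upright brass wing of screw 4, on its axis, 35 mm above the cover's underside. x runs along the wing: a blade 54 long, 8 thick, 22 mm high (11 mm above and below this point), to be pinched from above across the 8 mm. Slack, the wing lies along the rim; tight, it points nearly at the cover's middle. The point turns with it (yaw falls as the joint grows).
- blank1: a square brown wooden peg blank, 64 x 22 x 22 mm, long axis x, about 40 g; origin in the middle of its underside (11 mm below its centre as it first lies). Two to four of the four are there; None if absent.
- blank2: a square brown wooden peg blank, 64 x 22 x 22 mm, long axis x, about 40 g; origin in the middle of its underside (11 mm below its centre as it first lies). Two to four of the four are there; None if absent.
- blank3: a square brown wooden peg blank, 64 x 22 x 22 mm, long axis x, about 40 g; origin in the middle of its underside (11 mm below its centre as it first lies). Two to four of the four are there; None if absent.
- blank4: a square brown wooden peg blank, 64 x 22 x 22 mm, long axis x, about 40 g; origin in the middle of its underside (11 mm below its centre as it first lies). Two to four of the four are there; None if absent.
- knife: repair knife with a red handle, 150 mm long, lying on the bench; bystander. Origin under its middle.
- clamp1: small steel repair clamp, a flat three-sided frame 100 x 65 mm, 10 mm thick, lying on the bench; bystander. Origin under its middle.
- varnish: amber varnish bottle, 56 mm across, 120 mm tall, standing; bystander. Origin: centre of its foot.
- jar: clear jar with a white cap, 72 mm across, 85 mm tall, standing; bystander. Origin: centre of its foot.
- tin: low aluminium tin, 64 mm across, 45 mm tall; bystander. Origin: centre of its foot.
- cup: white cup with two thin brushes in it, 68 mm across, 70 mm tall (brushes to 150 mm); bystander. Origin: centre of its foot.
Mind the look-alikes: they are no part of the job. Leave any black or white look-alike of the blank2 alone.

How it is judged:
On the way, in this order (a step that is already met when the one before it is completed fails the run):
1. every peg blank that is there lies inside the pot, below its rim (horizontal distance between each of blank1, blank2, blank3, blank4 and pot below 0.08 m and z of each of blank1, blank2, blank3, blank4 in the frame of pot below 0.08 m), for 0.2 s.
2. the cover is seated: its two holes over the studs, flat on the gasket (horizontal distance between cover and pot below 0.005 m and z of cover in the frame of pot between 0.084 and 0.091 m and angle between cover's own z axis and vertical below 0.035 rad and angle between the x axis of cover and the x axis of pot, either way round below 0.07 rad), for 0.2 s.
3. two opposite wing screws snug (over 0.5, not over 1.2) while the other two are still slack (under 0.4) (all of step 2 and ((value of joint each of wing1, wing3 above 0.5 rad and value of joint each of wing2, wing4 below 0.4 rad) or (value of joint each of wing2, wing4 above 0.5 rad and value of joint each of wing1, wing3 below 0.4 rad)) and value of joint each of wing1, wing2, wing3, wing4 below 1.2 rad), for 0.1 s.
4. all four wing screws snug (0.5 to 1.2), none tight yet (all of step 2 and value of joint wing1 between 0.5 and 1.2 rad and value of joint wing2 between 0.5 and 1.2 rad and value of joint wing3 between 0.5 and 1.2 rad and value of joint wing4 between 0.5 and 1.2 rad), for 0.1 s.
5. two opposite wing screws tight (over 1.4) while the other two are still only snug (under 1.25) (all of step 2 and ((value of joint each of wing1, wing3 above 1.4 rad and value of joint each of wing2, wing4 below 1.25 rad) or (value of joint each of wing2, wing4 above 1.4 rad and value of joint each of wing1, wing3 below 1.25 rad))), for 0.1 s.
At the end, for the whole second after the job is handed in: Every blank present lies in the pot, below its rim; the cover sits on the gasket over both studs (underside 84 to 91 mm up, centred within 5 mm, level within 2 degrees, in line within 4 degrees either way round); all four screws are past 1.4 rad; all at rest (all of step 1 and all of step 2 and value of joint each of wing1, wing2, wing3, wing4 above 1.4 rad and linear speed of cover below 0.02 m/s and velocity of joint each of wing1, wing2, wing3, wing4 below 0.1 rad/s); the robot touches nothing.
It fails at once if one wing screw is nearly tight (over 1.25) while another is still slack (under 0.4): the cover is drawn down crooked (value of joint any of wing1, wing2, wing3, wing4 above 1.25 rad and value of joint any of wing1, wing2, wing3, wing4 below 0.4 rad).
It fails at once if a bystander (knife, clamp, varnish bottle, jar, tin, cup) is pushed more than 50 mm away (distance of any of knife, clamp1, varnish, jar, tin, cup from where it was at the start of the episode above 0.05 m).
It fails at once if the bottle, the jar or the cup is knocked over (angle between any of varnish, jar, cup's own z axis and vertical above 0.6 rad).
Of blank1, blank2, blank3, blank4 only 2 to 4 are there at a start; the rules pass over those that are not, and their reading is None.
At some moment in a run one of blank1, blank2, blank3, blank4 may be knocked a few centimetres aside while the robot is not near it.
Once in a run the grip may slacken for a moment while it holds something.
It also fails if it takes over 210 s, if anything falls off the work surface, if the arm or the gripper's body presses on something with over 40 N, if the wrist force passes 120 N, or if a joint passes its speed limit or range.

### The arm

A 6-joint arm with a two-finger parallel gripper is mounted at the origin on the work surface. World frame = base frame: x ahead of the robot, y to its left, z up, the work surface at z = 0. Lengths are in m, angles in rad, forces in N, time in s.
With the tool pointing down it reaches from about 0.425 to 1.125 m from the base axis. Payload 14.9 kg.
Tool frame: the origin (TCP) lies at the very end of the fingers, on their centre line; the grasp point (between the pads) lies 19 mm behind it; z points along the fingers, y is the line along which they close (so a half turn about z gives the same grasp; the last joint's range is limited). The gripper opens to 91 mm and grips with 3 to 60 N. Pads are 32 mm wide; open, the fingers measure 118 mm over their backs; the gripper's body (76 mm by 178 mm) begins 60 mm behind the grasp point.
Start: joints at [1.218, 0.379, 1.734, -0, 1.028, -0.033], TCP at [0.22, 0.665, 0.214] pointing down, gripper open.
Joint ranges: [-2.77, 2.77], [-0.74, 2.19], [0, 2.66], [-1.06, 4.2], [0.31, 2.87], [-3.08, 3.08]. Speed limits (rad/s): [1.89, 1.89, 2.39, 3.14, 3.14, 3.14].

### API

Orientations are given as a unit quaternion [x, y, z, w].
In Python, from workcell import read_state, get_image, close_job, masks_of, mark_of gives the robot as it stands.
- The arm moves only by the tool apply_moves, never from a script. Its argument "increments" is a list of rows, each a list of 7 numbers: the closure, from -1 (fully open) to 1 (shut), then the shift along the tool's x, y, z in mm, then the turn, a rotation vector about the tool's x, y, z in degrees. A call has 1 to 10 rows; each row is the pose to reach, as a shift and turn from the pose commanded when the call began, along the tool's axes at that moment; what a row does not reach only later rows make up. A row lasts 1/8 s, in which the tool goes at most 62.5 mm and 10.7 degrees, less where a joint would pass 70% of its speed; a pose out of reach is approached as far as the arm can. A call with a gripper value outside its range is refused whole. The fingers move at their own pace and stop on an object; the grip force is fixed at half the most. Time passes only in rows, so rows that repeat a pose let the fingers close. It gives the time, the measured TCP pose, the force, the opening and the grip force at its end, in the units of the state.
- read_state(): the state, without advancing time (a new reading comes with each control period).
- get_image(name): name is "scene" or "top"; returns a dict with "pixels" (400x640x3 uint8, red, green, blue), "z_map" (400x640 float32, m along the optical axis (not along the pixel's ray), 0 where there is no reading), "vertical_fov" (degrees; the focal length in pixels is half the picture's height over the tangent of half this angle, whatever the lens; pixels are square), "cx", "cy" (the principal point, pixels), "world_from_camera" (4x4, takes a point from camera to world coordinates). Camera axes: x right, y up, looking along -z (the intrinsics and any distortion apply to the point x, -y, -z); pixel columns grow to the right and rows downward; lengths in m; the calibration is good to about 2 mm. A picture is of the moment at which its call begins.
- close_job(): hands the job in; it is judged then, once.
Trained networks look in a picture, given as the dict that the camera call returned (one of the last four; its "shot" number tells which), for a name from the list of things; names that differ only in an ending like _2 or _b are one class to them, and where a whole thing is asked for, a point or a joint stands for the part that bears it (a point fixed in the world has none). Each returns a list of dicts, best first, with "confidence" (0 to 1); they miss things now and then, are a little off and sometimes report something else, mostly with a low value. They report only what shows in the picture. A call takes as long as a camera call. They do not tell look-alikes from the thing itself.
- masks_of(picture, thing): "pixels" (400x640 bool, what is visible of it) and "point" ([column, row] as shares, 0 to 1, of the picture: columns of its width, rows of its height, amid what is visible of it).
- mark_of(picture, thing): "point" ([column, row] as shares, 0 to 1, of the picture: columns of its width, rows of its height: a listed point, or the origin of a listed thing).
The state is a dict: "time": time; "joints": joint angles; "qvel": joint speeds; "joint_efforts": joint torques, N m; "ee_pos": TCP position; "tcp_rot": TCP orientation; "force": force on the tool from outside, world axes, zero at the start; "moment": the same for the moment, N m; "grip_width": finger opening in m; "finger_force": force on a finger pad.
Only numpy, scipy, OpenCV 4.12 (cv2) and the standard library are available. Lean on these libraries where they do the work, as an engineer would, in place of code of your own. Each camera call takes 0.05 s, during which the arm holds its last target. There are 200 camera calls.

## Working session

There is one attempt and no reset: what is moved stays moved. The work goes in short steps, Python scripts to look and compute and a tool call to move; the robot and the scene stay as the last step left them, time stands still between calls to the robot, and variables do not carry over. Pictures are saved under pics/ and viewed, at most 14 in all, crops included, and the job is handed in when it is done.

Besides the shell and the picture viewer there is one more tool, called after "Emit:" by a JSON object that holds its "api" and its "payload", one argument or row to a line. apply_moves: Moves the arm, as the interface text tells. Its arguments: {"type":"object","properties":{"increments":{"type":"array"}},"required":["increments"]}

```bash
mkdir -p pics; cat > h.py <<'E'
import numpy as np, cv2
from workcell import *
from scipy.spatial.transform import Rotation as R
def K(p): return 200/np.tan(np.radians(p["vertical_fov"])/2)
def world(p,u,v,z=None):
    """pixel -> world; uses depth map, or plane height z"""
    f=K(p); T=np.array(p["world_from_camera"]); d=np.array([(u-p["cx"])/f,-(v-p["cy"])/f,-1])
    if z is None:
        w=p["z_map"][int(round(v)),int(round(u))]; return T[:3,:3]@(d*w)+T[:3,3]
    r=T[:3,:3]@d; return T[:3,3]+r*(z-T[2,3])/r[2]
def cloud(p,m=None):
    f=K(p); T=np.array(p["world_from_camera"]); v,u=np.nonzero((p["z_map"]>0)&(m if m is not None else True))
    w=p["z_map"][v,u]; c=np.c_[(u-p["cx"])/f*w,-(v-p["cy"])/f*w,-w]
    return c@T[:3,:3].T+T[:3,3]
def save(p,n): cv2.imwrite(f"pics/{n}.png",np.ascontiguousarray(p["pixels"][:,:,::-1]))
E
python3 - <<'E'
from h import *
np.set_printoptions(precision=4,suppress=True)
s=read_state(); print(s["time"],s["ee_pos"],s["tcp_rot"],s["grip_width"])
for c in("scene","top"):
    p=get_image(c); save(p,c+"0"); print(c,{k:(v if not hasattr(v,'shape') or v.size<20 else v.shape) for k,v in p.items()})
    for n in["pot","cover","cover_handle","pot_stud","blank1","wing1_grip","knife","clamp1","varnish","jar","tin","cup"]:
        for f in (masks_of,mark_of):
            for r in f(p,n)[:8]:
                u,v=r["point"][0]*640,r["point"][1]*400
                q=""
                if "pixels" in r:
                    pc=cloud(p,r["pixels"]); q=(np.median(pc,0), np.percentile(pc[:,2],97), p["pixels"][r["pixels"]].mean(0).round())
                print(n,f.__name__[:4],round(r["confidence"],2),round(u,1),round(v,1),world(p,min(u,639),min(v,399)),q)
E
```

```text
0.0 [0.2199 0.6641 0.2133] [ 0.1592  0.9872 -0.0005 -0.0001] 0.09084389114479217
scene {'pixels': (400, 640, 3), 'z_map': (400, 640), 'vertical_fov': 55.9994854208635, 'cx': 317.84526714899687, 'cy': 196.99553911462453, 'world_from_camera': array([[-0.7237, -0.5245,  0.4485,  1.0614],
       [ 0.6901, -0.5401,  0.4818,  0.5934],
       [-0.0105,  0.6582,  0.7528,  0.9998],
       [ 0.    ,  0.    ,  0.    ,  1.    ]]), 'shot': 1}
pot call 0.75 289.9 176.3 [ 0.4803 -0.1785  0.0178] (array([ 0.5079, -0.1483,  0.0578]), np.float64(0.0909485440173089), array([129., 119., 111.]))
pot call 0.84 291.9 190.4 [ 0.5593 -0.0701  0.088 ] 
cover call 0.72 342.6 243.1 [0.5679 0.1703 0.0464] (array([0.5663, 0.1603, 0.014 ]), np.float64(0.05063704861647802), array([183., 167., 153.]))
cover call 0.89 340.6 246.5 [0.5655 0.1611 0.0157] 
cover_handle call 0.87 339.4 243.2 [0.5586 0.1492 0.0141] (array([0.5665, 0.1611, 0.0141]), np.float64(0.050681006791548605), array([183., 167., 153.]))
cover_handle call 0.9 344.9 236.1 [0.5261 0.1421 0.0134] 
cover_handle call 0.19 340.0 243.1 [0.558  0.1511 0.016 ]
[... 8011 characters left out ...]
-0.3162  0.0847] (array([ 0.7094, -0.3157,  0.0826]), np.float64(0.08843848809867313), array([148., 146., 144.]))
jar call 0.17 231.1 138.2 [0.694  0.2942 0.0789] (array([0.7059, 0.2951, 0.082 ]), np.float64(0.12249708676290211), array([97., 68., 42.]))
jar call 0.71 456.0 131.7 [ 0.7021 -0.3084  0.0823] 
tin call 0.93 224.7 287.1 [0.2977 0.3155 0.0423] (array([0.2921, 0.3143, 0.0445]), np.float64(0.04969416485354233), array([166., 159., 147.]))
tin call 0.84 227.7 285.5 [0.3021 0.3069 0.0455] 
cup call 0.77 457.1 270.9 [ 0.3319 -0.3056  0.0429] (array([ 0.3361, -0.3054,  0.0477]), np.float64(0.14617275664506563), array([111., 104.,  90.]))
cup call 0.93 448.3 270.1 [ 0.3329 -0.2916  0.0067]
```

View pics/top0.png

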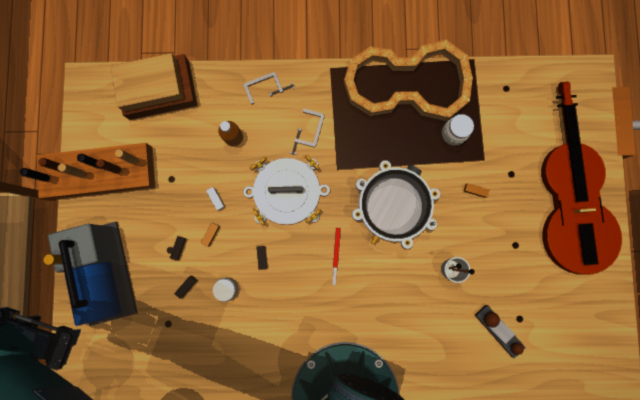

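View pics/scene0.png

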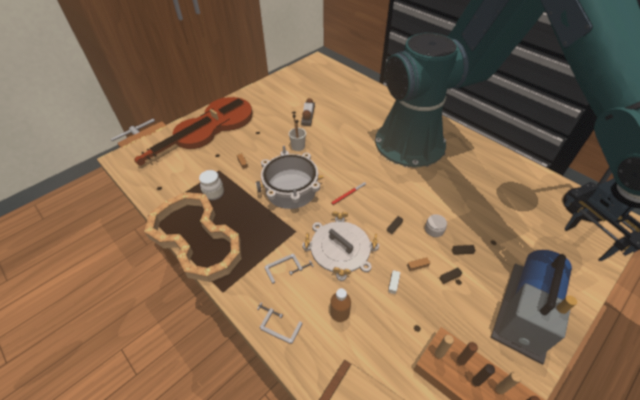

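The top view shows two brown blanks at (210,234) and (476,189). There are three black look-alikes at (178,248), (186,287) and (262,257), and a white one at (214,198). The cover is at (287,190) and the pot at (397,203). Next I'll measure these precisely.

```bash
cat >> h.py <<'E'
np.set_printoptions(precision=4,suppress=True)
from scipy.optimize import least_squares
def circ(P,r=None):
    c0=P[:,:2].mean(0)
    return least_squares(lambda c:np.hypot(P[:,0]-c[0],P[:,1]-c[1])-c[2],[*c0,0.085],loss="soft_l1",f_scale=.003).x
def rect(P):
    (c,(w,h),a)=cv2.minAreaRect((P[:,:2]*1000).astype(np.float32))
    if w<h: a+=90; w,h=h,w
    return np.array(c)/1000,(round(w,1),round(h,1)),round(a%180,1)
def near(C,x,y,r): return C[np.hypot(C[:,0]-x,C[:,1]-y)<r]
def band(C,a,b): return C[(C[:,2]>a)&(C[:,2]<b)]
E
python3 - <<'E'
from h import *
for c in("scene","top"):
    p=get_image(c); C=cloud(p); print(c)
    for b in((.438,.362),(.5515,-.3756),(.376,.2214)):
        q=band(near(C,*b,.05),.016,.03); print(" blank",rect(q),len(q),np.median(q[:,2]))
    q=near(C,.515,-.15,.14); rim=band(q,.0865,.095)
    cc=circ(rim);rr=np.hypot(*(rim[:,:2]-cc[:2]).T);print(" pot rim",cc,np.percentile(rr,[2,50,98]),len(rim),np.median(rim[:,2]))
    st=band(q,.1,.13);print(" stud pts",st[:20])
    lug=band(q,.075,.13); r=np.hypot(*(lug[:,:2]-cc[:2]).T); l=lug[r>.097]; a=np.degrees(np.arctan2(*(l[:,:2]-cc[:2]).T[::-1]))
    print(" lug angles",np.histogram(a,36,(-180,180))[0])
    q=near(C,.555,.15,.14); pl=band(q,.008,.017); pl=near(pl,.555,.15,.09); 
    d=band(q,.042,.06); hd=near(d,.555,.15,.06); print(" handle",rect(hd),hd[:,:2].mean(0),np.median(hd[:,2]),len(hd))
    w=band(q,.025,.06); w=w[np.hypot(*(w[:,:2]-hd[:,:2].mean(0)).T)>.08]
    ang=np.degrees(np.arctan2(*(w[:,:2]-hd[:,:2].mean(0)).T[::-1]))
    for k in range(-180,180,90):
        s=w[(ang>k)&(ang<k+90)]
        if len(s)>8: print(" wing",rect(s),len(s),s.mean(0))
for n,sl in(("pot",(slice(140,270),slice(330,460))),("cover",(slice(140,240),slice(230,340)))):
    cv2.imwrite(f"pics/{n}.png",cv2.resize(p["pixels"][sl][:,:,::-1],None,fx=4.5,fy=4.5,interpolation=cv2.INTER_CUBIC))
E
python3 -c "
import cv2,numpy as np
a=cv2.imread('pics/pot.png');b=cv2.imread('pics/cover.png')
h=max(a.shape[0],b.shape[0]);f=lambda i:cv2.copyMakeBorder(i,0,h-i.shape[0],0,0,0)
o=np.hstack([f(a),f(b)]);o=cv2.resize(o,(800,int(o.shape[0]*800/o.shape[1])));cv2.imwrite('pics/pc.png',o)"
```

```text
scene
 blank (array([0.4407, 0.364 ]), (64.8, 23.1), 153.3) 159 0.023068517724843196
 blank (array([ 0.5531, -0.3778]), (72.0, 22.4), 73.7) 78 0.022761252468654125
 blank (array([0.3762, 0.2216]), (70.0, 23.3), 5.8) 118 0.022556229619333956
 pot rim [ 0.5118 -0.1402  0.0886] [0.079  0.0883 0.116 ] 567 0.08870982204053612
 stud pts [[ 0.4559 -0.2341  0.1184]
 [ 0.461  -0.2336  0.1171]
 [ 0.457  -0.2331  0.115 ]
 [ 0.4554 -0.2294  0.1164]
 [ 0.4612 -0.234   0.1123]
 [ 0.4596 -0.2302  0.1138]
 [ 0.4585 -0.2258  0.1159]
 [ 0.4596 -0.2309  0.1086]
 [ 0.4569 -0.2286  0.1084]
 [ 0.4612 -0.2294  0.1058]
 [ 0.4593 -0.226   0.1068]
 [ 0.4615 -0.2295  0.1012]
 [ 0.5652 -0.0497  0.1248]
 [ 0.5684 -0.0512  0.1214]
 [ 0.565  -0.0505  0.1193]
 [ 0.5687 -0.0512  0.1169]
 [ 0.5663 -0.0491  0.1167]
 [ 0.5624 -0.0491  0.1137]
 [ 0.5691 -0.0511  0.1125]
 [ 0.5675 -0.0481  0.1137]]
 lug angles [ 9 25  4  1  4 24 22  3  1 10 24 10  2  1  0  1  1  1  9 36 13  3  1 46
 31  4  2 20 31  7  0  0  0  0  2  0]
 handle (array([0.5611, 0.153 ]), (97.2, 15.7), 89.4) [0.5623 0.1555] 0.051312690596789556 155
 wing (a
[... 1012 characters left out ...]
1011]
 [ 0.4593 -0.2284  0.1102]
 [ 0.4588 -0.2291  0.1184]
 [ 0.4587 -0.2312  0.1199]
 [ 0.459  -0.2352  0.1141]
 [ 0.4569 -0.2261  0.1084]
 [ 0.4564 -0.227   0.1157]]
 lug angles [22 61  9  0  2 61 27  2  4 21 61 12  2  4  3  4  3  1 16 58 11  2  2 44
 48  2  5 21 61 12  2  3  0  1  0  1]
 handle (array([0.559 , 0.1526]), (92.3, 14.9), 90.8) [0.5582 0.1525] 0.050953576631899256 182
 wing (array([0.4857, 0.077 ]), (51.7, 16.9), 120.0) 79 [0.4854 0.0765 0.0387]
 wing (array([0.634 , 0.0786]), (50.3, 16.8), 31.7) 79 [0.6335 0.0794 0.0391]
 wing (array([0.6325, 0.2282]), (52.4, 17.7), 136.5) 91 [0.6313 0.2266 0.0382]
 wing (array([0.4841, 0.2252]), (50.5, 15.8), 41.6) 79 [0.484  0.2251 0.0389]
```

View pics/pc.png

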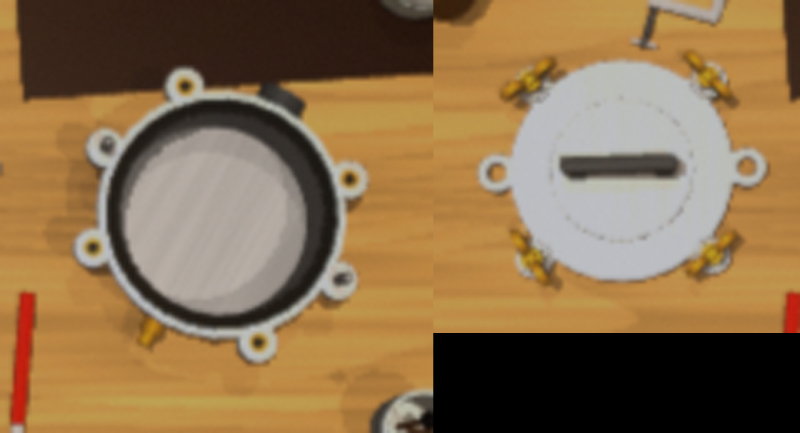

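The pot's centre is at about (0.5105,-0.141), with its studs at 59.5°. The cover's centre is at about (0.559,0.153), with its holes at about 90.7°. The two brown blanks are at (0.440,0.363), yaw 153°, and (0.5525,-0.377), yaw 72.5°.

```bash
cat >> h.py <<'E'
def go(*targets):
    s=read_state(); Rm=R.from_quat(s["tcp_rot"]).as_matrix(); p=np.array(s["ee_pos"])
    y0=np.degrees(np.arctan2(Rm[1,0],Rm[0,0]))
    print("t",round(s["time"],2),"pos",p,"yaw",round(y0,2),"tilt",round(np.degrees(np.arccos(-Rm[2,2])),2),"w",round(s["grip_width"],4),"F",np.array(s["force"]),"j6",round(s["joints"][5],2))
    for x,y,z,yaw in targets:
        print("  shift mm",(Rm.T@(np.array([x,y,z])-p)*1000).round(1),"turn z",round(-((yaw-y0+180)%360-180),1))
E
python3 -c "
from h import *
go((.44,.3632,.213,153),(.44,.3632,.06,153),(.44,.3632,.004,153))"
```

```text
t 2.6 pos [0.22   0.6645 0.2139] yaw 161.68 tilt 0.0 w 0.0913 F [-0.3941 -0.3844 -0.0854] j6 -0.03
  shift mm [-303.5 -216.9    0.9] turn z 8.7
  shift mm [-303.5 -216.9  153.9] turn z 8.7
  shift mm [-303.5 -216.9  209.9] turn z 8.7
```

Emit:
{"api": "apply_moves", "payload": {
  "increments": [
    [-0.3,-50,-36,0,0,0,4],
    [-0.3,-101,-72,0,0,0,8.7],
    [-0.3,-152,-108,0,0,0,8.7],
    [-0.3,-202,-145,0,0,0,8.7],
    [-0.3,-253,-181,0,0,0,8.7],
    [-0.3,-303.5,-217,0,0,0,8.7],
    [-0.3,-303.5,-217,60,0,0,8.7],
    [-0.3,-303.5,-217,120,0,0,8.7],
    [-0.3,-303.5,-217,154,0,0,8.7],
    [-0.3,-303.5,-217,154,0,0,8.7]
  ]
}}

```text
time: 3.85
ee_pos: [0.4387, 0.3621, 0.058]
tcp_rot: [0.234, 0.972, -0.002, -0.001]
force: [0.0, -0.2, 1.0]
grip_width: 0.0592
finger_force: 0.0
```

```bash
python3 -c "
from h import *
go((.44,.3632,.004,153))
p=get_image('top');save(p,'a1');C=cloud(p);q=band(near(C,.44,.363,.045),.012,.03);print(rect(q),len(q))
p=get_image('scene');C=cloud(p);q=band(near(C,.44,.363,.045),.012,.03);print(rect(q),len(q))
"
```

```text
t 3.85 pos [0.4387 0.3621 0.058 ] yaw 152.97 tilt 0.25 w 0.0592 F [ 0.0446 -0.2085  1.0313] j6 -0.45
  shift mm [-0.8  1.8 54. ] turn z -0.0
(array([0.467 , 0.3516]), (17.7, 4.9), 62.9) 13
(array([0.4478, 0.3601]), (50.0, 23.6), 154.5) 117
```

Emit:
{"api": "apply_moves", "payload": {
  "increments": [
    [-0.3,0,1,30,0,0,0],
    [-0.3,0,1,53,0,0,0],
    [-0.3,0,1,53,0,0,0],
    [1,0,1,53,0,0,0],
    [1,0,1,53,0,0,0],
    [1,0,1,53,0,0,0],
    [1,0,1,53,0,0,0],
    [1,0,1,20,0,0,0],
    [1,0,1,-40,0,0,0],
    [1,0,1,-100,0,0,0]
  ]
}}

```text
time: 5.2
ee_pos: [0.44, 0.3637, 0.1614]
tcp_rot: [0.234, 0.972, -0.0, -0.0]
force: [0.9, 1.0, 0.2]
grip_width: 0.0217
finger_force: 30.0
```

```bash
python3 -c "
from h import *
u=np.radians(-30.5);a=np.array([.5105,-.141])+.028*np.array([np.cos(u),np.sin(u)])
print(a)
go((*a,.17,59.5),(*a,.031,59.5))
"
```

```text
[ 0.5346 -0.1552]
t 5.2 pos [0.44   0.3637 0.1614] yaw 152.98 tilt 0.05 w 0.0217 F [0.9185 0.9791 0.1527] j6 -0.45
  shift mm [-320.  -419.3   -8.3] turn z 93.5
  shift mm [-320.1 -419.2  130.7] turn z 93.5
```

Emit:
{"api": "apply_moves", "payload": {
  "increments": [
    [1,-32,-42,-8,0,0,9.4],
    [1,-64,-84,-8,0,0,18.7],
    [1,-96,-126,-8,0,0,28],
    [1,-128,-168,-8,0,0,37.4],
    [1,-160,-210,-8,0,0,46.7],
    [1,-192,-252,-8,0,0,56],
    [1,-224,-293,-8,0,0,65.5],
    [1,-256,-335,-8,0,0,75],
    [1,-288,-377,-8,0,0,84],
    [1,-320,-419,-8,0,0,93.5]
  ]
}}

```text
time: 6.45
ee_pos: [0.5351, -0.1565, 0.1681]
tcp_rot: [0.87, 0.494, 0.0, 0.0]
force: [0.9, 0.4, -0.5]
grip_width: 0.0218
finger_force: 30.0
```

```bash
python3 -c "
from h import *
go((.5346,-.1552,.031,59.5))
"
```

```text
t 6.45 pos [ 0.5351 -0.1565  0.1681] yaw 59.16 tilt 0.01 w 0.0218 F [ 0.9101  0.3615 -0.4669] j6 0.21
  shift mm [  0.8  -1.1 137.1] turn z -0.3
```

Emit:
{"api": "apply_moves", "payload": {
  "increments": [
    [1,0,0,50,0,0,0],
    [1,0,0,100,0,0,0],
    [1,0,0,136,0,0,0],
    [1,0,0,136,0,0,0],
    [0.12,0,0,136,0,0,0],
    [0.12,0,0,136,0,0,0],
    [0.12,0,0,136,0,0,0],
    [0.12,0,0,100,0,0,0],
    [0.12,0,0,40,0,0,0],
    [0.12,0,0,-10,0,0,0]
  ]
}}

```text
time: 7.7
ee_pos: [0.5352, -0.1547, 0.1805]
tcp_rot: [0.868, 0.496, 0.0, 0.0]
force: [0.7, 0.4, -0.6]
grip_width: 0.0403
finger_force: 0.0
```

```bash
python3 -c "
from h import *
p=get_image('top')
for r in masks_of(p,'blank1'):
  q=cloud(p,r['pixels']);print(round(r['confidence'],2),np.median(q,0),p['pixels'][r['pixels']].mean(0).round())
C=cloud(p);q=band(near(C,.552,-.3768,.05),.016,.03); print(rect(q),len(q))
b=(.5522,-.377)
go((*b,.175,72.5),(*b,.06,72.5),(*b,.004,72.5))
"
```

```text
0.67 [0.2981 0.4272 0.021 ] [58. 43. 29.]
0.63 [ 0.5486 -0.3852  0.0211] [169. 102.  34.]
0.62 [0.4036 0.4491 0.0211] [53. 40. 27.]
0.52 [0.376  0.2203 0.022 ] [53. 42. 32.]
0.45 [0.5397 0.3485 0.0211] [194. 192. 191.]
(array([ 0.5501, -0.3839]), (49.5, 22.4), 70.4) 139
t 7.8 pos [ 0.5379 -0.1555  0.1837] yaw 59.48 tilt 0.49 w 0.0398 F [-0.1857 -0.3665 -0.5355] j6 0.21
  shift mm [-183.5  124.8    9.5] turn z -13.0
  shift mm [-183.8  123.8  124.5] turn z -13.0
  shift mm [-183.9  123.3  180.5] turn z -13.0
```

Emit:
{"api": "apply_moves", "payload": {
  "increments": [
    [-0.3,-46,31,0,0,0,-4],
    [-0.3,-92,62,0,0,0,-8],
    [-0.3,-138,93,0,0,0,-13],
    [-0.3,-184,124,0,0,0,-13],
    [-0.3,-184,124,0,0,0,-13],
    [-0.3,-184,124,50,0,0,-13],
    [-0.3,-184,124,100,0,0,-13],
    [-0.3,-184,124,120,0,0,-13],
    [-0.3,-184,124,120,0,0,-13]
  ]
}}

```text
time: 8.93
ee_pos: [0.5481, -0.3753, 0.0572]
tcp_rot: [0.806, 0.591, -0.0, -0.001]
force: [-0.3, -0.2, 1.0]
grip_width: 0.0594
finger_force: 0.0
```

```bash
python3 -c "
from h import *
for c in('top','scene'):
  p=get_image(c);C=cloud(p);q=band(near(C,.552,-.377,.06),.012,.03);print(rect(q),len(q)); save(p,'b'+c)
  for r in masks_of(p,'blank1'):
    q=cloud(p,r['pixels']);print(round(r['confidence'],2),rect(q),np.median(q,0),p['pixels'][r['pixels']].mean(0).round())
  q=band(near(C,.5105,-.141,.065),.03,.08);print('pot',rect(q),len(q),np.median(q[:,2]))
b=(.5522,-.377)
go((*b,.004,72.5))
"
```

```text
(array([ 0.5542, -0.369 ]), (48.3, 23.0), 71.3) 113
0.67 (array([0.3717, 0.2221]), (63.2, 28.3), 1.6) [0.3705 0.2192 0.0218] [71. 55. 38.]
0.66 (array([0.4032, 0.4558]), (67.3, 31.6), 161.2) [0.4036 0.4499 0.0208] [69. 52. 33.]
0.53 (array([ 0.5563, -0.3628]), (35.2, 23.0), 71.3) [ 0.5548 -0.3603  0.0215] [117.  69.  24.]
0.52 (array([ 0.5326, -0.1539]), (62.3, 27.5), 50.5) [ 0.5331 -0.1516  0.044 ] [179. 114.  50.]
0.52 (array([0.3005, 0.4294]), (65.5, 28.6), 137.3) [0.2987 0.4256 0.0208] [70. 52. 34.]
0.51 (array([0.5394, 0.3494]), (63.9, 23.1), 30.3) [0.5398 0.3484 0.0217] [208. 203. 200.]
0.49 (array([0.2919, 0.3155]), (59.4, 58.8), 63.4) [0.2929 0.313  0.0442] [199. 196. 190.]
pot (array([ 0.5371, -0.1611]), (67.2, 41.0), 55.1) 209 0.04378960952080213
(array([ 0.554 , -0.3768]), (71.0, 21.8), 71.9) 86
0.72 (array([0.4071, 0.4525]), (61.8, 21.2), 161.6) [0.4108 0.4536 0.0222] [84. 68. 52.]
0.71 (array([0.377 , 0.2218]), (67.9, 21.7), 5.1) [0.3807 0.2233 0.0228] [85. 69. 54.]
0.67 (array([0.5415, 0.3507]), (64.6, 20.2), 28.4) [0.5462 0.3536 0.0226] [201. 198. 189.]
0.64 (array([0.2998, 0.4291]), (65.6, 24.7), 141.1) [0.3032 0.4307 0.0217] [88. 71. 53.]
0.53 (array([ 0.5272, -0.1655]), (93.7, 28.6), 58.3) [ 0.5328 -0.1606  0.0445] [147. 113.  87.]
0.27 (array([0.723 , 0.0885]), (133.9, 71.9), 163.9) [0.7248 0.074  0.0086] [169. 153. 137.]
pot (array([ 0.5348, -0.1546]), (67.6, 21.8), 59.5) 87 0.04517759236788743
t 9.12 pos [ 0.5495 -0.3767  0.0599] yaw 72.48 tilt 0.15 w 0.0593 F [ 0.8258 -0.4305  0.3941] j6 -0.33
  shift mm [ 0.6  2.5 55.9] turn z -0.0
```

Emit:
{"api": "apply_moves", "payload": {
  "increments": [
    [-0.3,0,2,30,0,0,0],
    [-0.3,0,2,54,0,0,0],
    [-0.3,0,2,54,0,0,0],
    [1,0,2,54,0,0,0],
    [1,0,2,54,0,0,0],
    [1,0,2,54,0,0,0],
    [1,0,2,54,0,0,0],
    [1,0,2,20,0,0,0],
    [1,0,2,-40,0,0,0],
    [1,0,2,-100,0,0,0]
  ]
}}

```text
time: 10.38
ee_pos: [0.5501, -0.3765, 0.1595]
tcp_rot: [0.807, 0.591, -0.0, -0.0]
force: [1.0, 0.0, -0.5]
grip_width: 0.0219
finger_force: 30.0
```

```bash
python3 -c "
from h import *
u=np.radians(-30.5);a=np.array([.5105,-.141])-.028*np.array([np.cos(u),np.sin(u)])
print(a)
go((*a,.175,59.5),(*a,.031,59.5))
"
```

```text
[ 0.4864 -0.1268]
t 10.38 pos [ 0.5501 -0.3765  0.1595] yaw 72.48 tilt 0.04 w 0.0219 F [ 0.9542  0.0425 -0.5278] j6 -0.33
  shift mm [ 218.9 -136.   -15.4] turn z 13.0
  shift mm [ 218.9 -135.9  128.6] turn z 13.0
```

Emit:
{"api": "apply_moves", "payload": {
  "increments": [
    [1,44,-27,-15,0,0,3],
    [1,88,-54,-15,0,0,6],
    [1,131,-82,-15,0,0,9],
    [1,175,-109,-15,0,0,13],
    [1,219,-136,-15,0,0,13],
    [1,219,-136,-15,0,0,13],
    [1,219,-136,40,0,0,13],
    [1,219,-136,90,0,0,13],
    [1,219,-136,128,0,0,13],
    [1,219,-136,128,0,0,13]
  ]
}}

```text
time: 11.62
ee_pos: [0.4859, -0.1273, 0.0281]
tcp_rot: [0.868, 0.496, -0.001, -0.001]
force: [-0.6, -0.2, 0.4]
grip_width: 0.0219
finger_force: 30.0
```

Emit:
{"api": "apply_moves", "payload": {
  "increments": [
    [0.12,0,0,0,0,0,0],
    [0.12,0,0,0,0,0,0],
    [0.12,0,0,0,0,0,0],
    [0.12,0,0,-40,0,0,0],
    [0.12,0,0,-90,0,0,0],
    [0.12,0,0,-145,0,0,0],
    [0.12,0,0,-145,0,0,0]
  ]
}}

```text
time: 12.5
ee_pos: [0.4889, -0.1276, 0.1795]
tcp_rot: [0.868, 0.496, 0.003, 0.003]
force: [0.3, -0.2, -1.1]
grip_width: 0.0399
finger_force: 0.0
```

```bash
python3 -c "
from h import *
b=(.5598,.153)
go((*b,.175,90.5),(*b,.08,90.5),(*b,.025,90.5))
"
```

```text
t 12.5 pos [ 0.4889 -0.1276  0.1795] yaw 59.48 tilt 0.44 w 0.0399 F [ 0.3195 -0.2036 -1.1324] j6 0.23
  shift mm [277.7 -81.5   4.4] turn z -31.0
  shift mm [277.6 -82.2  99.4] turn z -31.0
  shift mm [277.5 -82.6 154.4] turn z -31.0
```

Emit:
{"api": "apply_moves", "payload": {
  "increments": [
    [-0.3,50,-14,0,0,0,-5],
    [-0.3,100,-28,0,0,0,-10],
    [-0.3,150,-42,0,0,0,-16],
    [-0.3,200,-56,0,0,0,-24],
    [-0.3,250,-70,0,0,0,-31],
    [-0.3,278,-80,0,0,0,-31],
    [-0.3,278,-80,50,0,0,-31],
    [-0.3,278,-80,80,0,0,-31],
    [-0.3,278,-80,80,0,0,-31]
  ]
}}

```text
time: 13.62
ee_pos: [0.557, 0.1528, 0.0927]
tcp_rot: [0.704, 0.71, -0.002, -0.001]
force: [0.4, -0.6, 1.0]
grip_width: 0.0591
finger_force: 0.0
```

```bash
python3 -c "
from h import *
go((.5598,.153,.025,90.5))
for c in('top','scene'):
  p=get_image(c);C=cloud(p)
  q=band(near(C,.5105,-.141,.065),.03,.08);print('pot',rect(q),len(q),np.median(q[:,2]))
  q=band(near(C,.56,.153,.06),.04,.056);print('handle',rect(q),len(q))
  q=band(near(C,.56,.153,.15),.005,.018);o=cv2.convexHull((q[:,:2]*1000).astype(np.float32))[:,0]/1000
  r=near(q,.56,.153,.1);print('plate',circ(o)); save(p,'c'+c)
go((.5598,.153,.025,90.5))
"
```

```text
t 13.62 pos [0.557  0.1528 0.0927] yaw 90.49 tilt 0.27 w 0.0591 F [ 0.3719 -0.6133  1.0231] j6 0.22
  shift mm [ 0.3  3.1 67.7] turn z -0.0
pot (array([ 0.5092, -0.1417]), (78.4, 64.1), 148.1) 409 0.04371173058958244
handle (array([0., 0.]), (0.0, 0.0), 0.0) 0
plate [0.5633 0.1546 0.1449]
pot (array([ 0.5106, -0.1413]), (77.2, 66.9), 149.8) 179 0.04465501397756888
handle (array([0.5605, 0.1629]), (77.2, 14.1), 90.5) 101
plate [0.5613 0.1473 0.1438]
t 13.72 pos [0.5591 0.1532 0.0955] yaw 90.47 tilt 0.0 w 0.0592 F [ 0.0431 -0.015   0.6899] j6 0.22
  shift mm [-0.2  0.7 70.5] turn z -0.0
```

View pics/cscene.png

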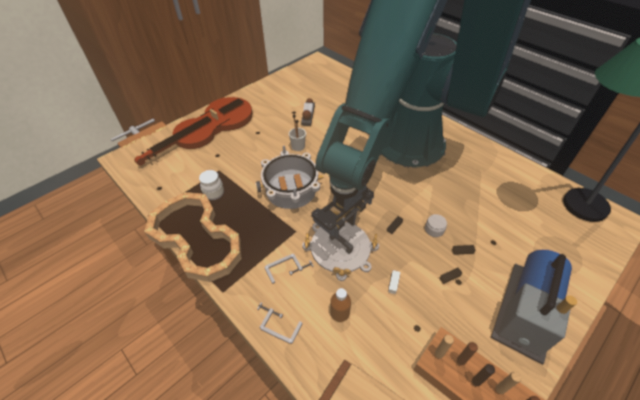

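Both blanks lie in the pot at (290,182) and the gripper is over the handle. I'll grasp it now.

Emit:
{"api": "apply_moves", "payload": {
  "increments": [
    [-0.3,0,0,40,0,0,0],
    [-0.3,0,0,70,0,0,0],
    [-0.3,0,0,70,0,0,0],
    [1,0,0,70,0,0,0],
    [1,0,0,70,0,0,0],
    [1,0,0,70,0,0,0],
    [1,0,0,70,0,0,0],
    [1,0,0,55,0,0,0],
    [1,0,0,35,0,0,0],
    [1,0,0,35,0,0,0]
  ]
}}

```text
time: 14.98
ee_pos: [0.5598, 0.1534, 0.0618]
tcp_rot: [0.704, 0.71, 0.001, 0.001]
force: [0.3, 0.7, -7.9]
grip_width: 0.0136
finger_force: 30.0
```

```bash
cat >> h.py <<'E'
def cover(p,c,z):
    """lug-hole/wing based estimate: c guess, z underside height"""
    C=cloud(p); q=near(C,*c,.16)
    w=band(q,z+.028,z+.049); r=np.hypot(*(w[:,:2]-c).T); w=w[(r>.08)&(r<.135)]
    pl=band(q,z+.006,z+.018); r=np.hypot(*(pl[:,:2]-c).T); lug=pl[(r>.1)&(r<.125)]
    a=np.degrees(np.arctan2(*(lug[:,:2]-c).T[::-1])); 
    print(" plate median z",np.median(pl[:,2]),"lug hist",list(zip(range(-180,180,10),np.histogram(a,36,(-180,180))[0])) )
E
python3 -c "
from h import *
go((.559,.153,.2,90.5))
for c in('top','scene'):
  p=get_image(c);save(p,'d'+c);C=cloud(p)
  s=read_state();x,y,z=s['ee_pos'];q=near(C,x,y,.14)
  pl=band(q,z-.02,z-.003);h,e=np.histogram(q[:,2],40,(0,.08));print(h)
"
```

```text
t 14.97 pos [0.5598 0.1534 0.0618] yaw 90.48 tilt 0.15 w 0.0136 F [ 0.3368  0.6907 -7.8788] j6 0.22
  shift mm [  -0.3   -0.4 -138.2] turn z -0.0
[376 206  92  21   7   0   0   0   0   0   0   0   1   3   4  20  58 106
 135 113  51  13   2   3   1   0   4  10   5  10   3   9  11  10  12  17
   5   0   1   0]
[831 480 110  18   6   2   0   0   0   0   1   1   6  18  23  32 102 363
 626 477 177  40  12   8   5  12  19  17  31  23  19  16  22  32  40  29
  18  27  15  12]
```

Emit:
{"api": "apply_moves", "payload": {
  "increments": [
    [1,0,0,-30,0,0,0],
    [1,0,0,-60,0,0,0],
    [1,0,0,-90,0,0,0],
    [1,0,0,-120,0,0,0],
    [1,0,0,-120,0,0,0]
  ]
}}

```text
time: 15.7
ee_pos: [0.5597, 0.1534, 0.1811]
tcp_rot: [0.704, 0.71, 0.001, 0.001]
force: [-1.0, -0.4, -8.4]
grip_width: 0.0136
finger_force: 30.0
```

```bash
python3 -c "
from h import *
go((.5106,-.141,.18,59.5))
"
```

```text
t 15.7 pos [0.5597 0.1534 0.1811] yaw 90.48 tilt 0.16 w 0.0136 F [-0.9995 -0.4118 -8.4114] j6 0.22
  shift mm [-294.   -51.6    0.8] turn z 31.0
```

Emit:
{"api": "apply_moves", "payload": {
  "increments": [
    [1,-33,-6,0,0,0,4],
    [1,-66,-12,0,0,0,8],
    [1,-99,-18,0,0,0,12],
    [1,-132,-24,0,0,0,16],
    [1,-165,-30,0,0,0,20],
    [1,-198,-35,0,0,0,24],
    [1,-231,-41,0,0,0,28],
    [1,-264,-47,0,0,0,31],
    [1,-294,-51.5,0,0,0,31],
    [1,-294,-51.5,0,0,0,31]
  ]
}}

```text
time: 16.95
ee_pos: [0.5086, -0.1425, 0.178]
tcp_rot: [0.869, 0.495, -0.001, -0.001]
force: [1.1, -0.1, -8.6]
grip_width: 0.0133
finger_force: 30.0
```

Emit:
{"api": "apply_moves", "payload": {
  "increments": [
    [1,0,0,0,0,0,0],
    [1,0,0,0,0,0,0]
  ]
}}

```text
time: 17.2
ee_pos: [0.5096, -0.1405, 0.1792]
tcp_rot: [0.868, 0.496, -0.0, -0.0]
force: [-0.1, 1.0, -8.1]
grip_width: 0.0142
finger_force: 30.0
```

```bash
cat > m.py <<'E'
from h import *
import sys
go((.5106,-.141,.18,59.5))
ims=[]
for c in('top','scene'):
  p=get_image(c);C=cloud(p);s=read_state();x,y,z=s['ee_pos']
  q=near(C,x,y,.14);zb=z-.0255
  w=band(q,zb+.028,zb+.049);r=np.hypot(w[:,0]-x,w[:,1]-y);w=w[(r>.075)&(r<.135)]
  a=np.degrees(np.arctan2(w[:,1]-y,w[:,0]-x))
  for k in(14.5,104.5,-165.5,-75.5):
    m=w[np.abs((a-k+180)%360-180)<25]
    if len(m)>8: print(c,k,rect(m),len(m),m.mean(0))
  for r in mark_of(p,'cover')[:1]+mark_of(p,'cover_handle')[:1]: print('mark',r['confidence'],world(p,r['point'][0]*640,r['point'][1]*400,zb+(.0 if r is None else .0)))
  # project studs & TCP centre
  f=K(p);T=np.linalg.inv(np.array(p['world_from_camera']));
  pix=lambda P:(lambda k:np.array([p['cx']+f*k[0]/-k[2],p['cy']-f*k[1]/-k[2]]))(T[:3,:3]@P+T[:3,3])
  uv=pix(np.array([x,y,zb]));u0,v0=int(uv[0])-70,int(uv[1])-65
  ims.append(cv2.resize(p['pixels'][max(v0,0):v0+130,u0:u0+140,::-1],(400,371),interpolation=cv2.INTER_CUBIC)); print('crop origin',u0,max(v0,0))
cv2.imwrite(f'pics/{sys.argv[1]}.png',np.hstack(ims))
E
python3 m.py hov
```

```text
t 17.2 pos [ 0.5096 -0.1405  0.1792] yaw 59.52 tilt 0.06 w 0.0142 F [-0.0711  0.9786 -8.0788] j6 0.22
  shift mm [ 0.1  1.1 -0.8] turn z 0.0
top 14.5 (array([ 0.6099, -0.1127]), (44.9, 8.4), 94.0) 47 [ 0.6097 -0.1105  0.1862]
top 104.5 (array([ 0.4812, -0.0392]), (48.2, 7.8), 1.7) 56 [ 0.4804 -0.0394  0.1865]
mark 0.57 [ 0.5154 -0.1368  0.154 ]
crop origin 329 136
scene 14.5 (array([ 0.613 , -0.1112]), (50.4, 10.2), 90.7) 34 [ 0.6126 -0.1117  0.1867]
scene 104.5 (array([ 0.4853, -0.0391]), (47.6, 9.2), 1.4) 31 [ 0.4861 -0.0388  0.1864]
scene -165.5 (array([ 0.4091, -0.1663]), (48.4, 9.6), 100.6) 20 [ 0.4085 -0.1614  0.1871]
scene -75.5 (array([ 0.5386, -0.2433]), (47.4, 9.1), 11.3) 17 [ 0.5463 -0.2405  0.1867]
mark 0.9 [ 0.4999 -0.1391  0.1544]
mark 0.57 [ 0.4901 -0.1602  0.1544]
crop origin 217 92
```

View pics/hov.png

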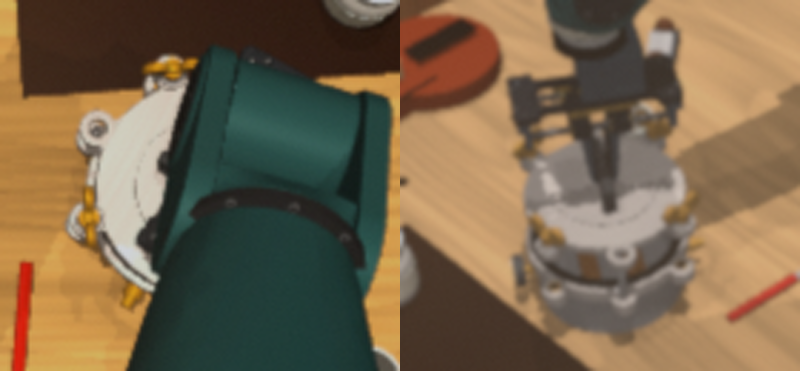

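The cover hovers centred over the pot to within about 1 mm. In the scene crop its lug hole at (618,255) sits above the stud. I'll lower it in stages and watch the force.

Emit:
{"api": "apply_moves", "payload": {
  "increments": [
    [1,0,0.8,10,0,0,0],
    [1,0,0.8,20,0,0,0],
    [1,0,0.8,28,0,0,0],
    [1,0,0.8,34,0,0,0],
    [1,0,0.8,39,0,0,0],
    [1,0,0.8,43,0,0,0],
    [1,0,0.8,43,0,0,0]
  ]
}}

```text
time: 18.38
ee_pos: [0.5105, -0.1416, 0.1367]
tcp_rot: [0.868, 0.496, -0.0, -0.0]
force: [-0.1, 0.3, -7.7]
grip_width: 0.0142
finger_force: 30.0
```

```bash
python3 m.py hov2 | grep -v mark; python3 -c "
from workcell import *
print(read_state()['moment'])"
```

```text
t 18.38 pos [ 0.5105 -0.1416  0.1367] yaw 59.48 tilt 0.02 w 0.0142 F [-0.1279  0.2528 -7.6739] j6 0.22
  shift mm [  0.6  -0.2 -43.3] turn z -0.0
top 14.5 (array([ 0.6102, -0.1122]), (42.7, 8.0), 94.1) 43 [ 0.6104 -0.1113  0.1443]
top 104.5 (array([ 0.4825, -0.0408]), (50.2, 7.9), 178.8) 48 [ 0.4827 -0.0405  0.1435]
crop origin 327 137
scene 14.5 (array([ 0.6122, -0.1137]), (49.3, 8.5), 94.3) 30 [ 0.6132 -0.1136  0.1444]
scene 104.5 (array([ 0.4871, -0.0392]), (48.6, 11.7), 177.1) 35 [ 0.4871 -0.0394  0.144 ]
scene -165.5 (array([ 0.411 , -0.1653]), (46.1, 9.1), 100.6) 17 [ 0.4109 -0.1636  0.144 ]
scene -75.5 (array([ 0.5389, -0.2408]), (47.1, 8.3), 4.5) 20 [ 0.5445 -0.2407  0.1441]
crop origin 218 101
[-0.11064341  0.15669687 -0.07642769]
```

Emit:
{"api": "apply_moves", "payload": {
  "increments": [
    [1,0,0,6,0,0,0],
    [1,0,0,11,0,0,0],
    [1,0,0,16,0,0,0],
    [1,0,0,19,0,0,0],
    [1,0,0,21.5,0,0,0],
    [1,0,0,22.5,0,0,0],
    [1,0,0,22.5,0,0,0]
  ]
}}

```text
time: 19.55
ee_pos: [0.5106, -0.1413, 0.1165]
tcp_rot: [0.868, 0.496, -0.0, -0.001]
force: [-19.5, 10.5, 43.0]
grip_width: 0.0138
finger_force: 30.0
```

```bash
cat > pl.py <<'E'
from h import *
go((.5106,-.141,.15,59.5)); print("moment",read_state()["moment"])
for c in('top','scene'):
  p=get_image(c);C=cloud(p);q=band(near(C,.5106,-.141,.093),.085,.113)
  A=np.c_[q[:,:2]-[.5106,-.141],np.ones(len(q))];k=np.ones(len(q),bool)
  for _ in range(5):
    s=np.linalg.lstsq(A[k],q[k,2],rcond=None)[0];k=np.abs(A@s-q[:,2])<.003
  print(c,"plate height",s[2],"tilt deg x,y",np.degrees(s[:2]),k.sum())
E
python3 pl.py; python3 m.py s1 | grep -v mark
```

```text
t 19.55 pos [ 0.5106 -0.1413  0.1165] yaw 59.48 tilt 0.08 w 0.0138 F [-19.5382  10.508   42.9973] j6 0.22
  shift mm [  0.3  -0.3 -33.5] turn z -0.0
moment [1.6772 3.6567 0.0379]
top plate height 0.10215700983238257 tilt deg x,y [-0.2412 -1.7501] 753
scene plate height 0.10153759754992056 tilt deg x,y [ 0.0925 -0.1773] 1142
t 19.65 pos [ 0.5106 -0.1413  0.1165] yaw 59.48 tilt 0.08 w 0.0138 F [-19.7912  10.3724  42.2659] j6 0.22
  shift mm [  0.3  -0.3 -63.5] turn z -0.0
top 14.5 (array([ 0.6102, -0.1121]), (44.6, 15.0), 83.6) 68 [ 0.6101 -0.1112  0.1284]
top 104.5 (array([ 0.4839, -0.039 ]), (51.7, 10.7), 2.0) 79 [ 0.4839 -0.0399  0.1292]
crop origin 326 138
scene 14.5 (array([ 0.6146, -0.1153]), (53.4, 11.5), 104.7) 58 [ 0.6143 -0.1132  0.1274]
scene 104.5 (array([ 0.4846, -0.0398]), (49.3, 14.7), 8.9) 60 [ 0.4863 -0.0386  0.1276]
scene -165.5 (array([ 0.4092, -0.166 ]), (47.6, 12.6), 95.0) 29 [ 0.4115 -0.1693  0.1264]
scene -75.5 (array([ 0.5369, -0.2408]), (53.6, 9.2), 7.8) 24 [ 0.5457 -0.2391  0.1263]
crop origin 218 106
```

View pics/s1.png

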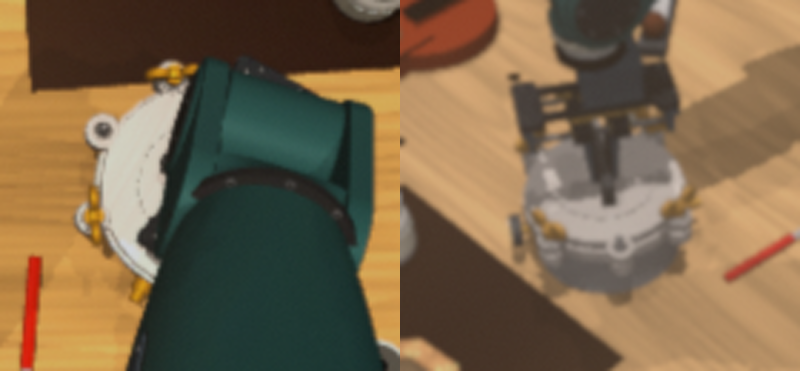

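The cover is down with the stud through its lug hole, at (100,130) in the crop. I'll release it and check that it's seated.

Emit:
{"api": "apply_moves", "payload": {
  "increments": [
    [1,0,0,-1.5,0,0,0],
    [-0.1,0,0,-1.5,0,0,0],
    [-0.1,0,0,-1.5,0,0,0],
    [-0.1,0,0,-1.5,0,0,0],
    [-0.1,0,0,-40,0,0,0],
    [-0.1,0,0,-80,0,0,0],
    [-0.1,0,0,-80,0,0,0]
  ]
}}

```text
time: 20.82
ee_pos: [0.5123, -0.1422, 0.1972]
tcp_rot: [0.868, 0.496, 0.002, 0.002]
force: [0.7, 0.1, 0.7]
grip_width: 0.0502
finger_force: 0.0
```

```bash
python3 pl.py; python3 m.py s2 | grep -v mark
```

```text
t 20.82 pos [ 0.5123 -0.1422  0.1972] yaw 59.48 tilt 0.29 w 0.0502 F [0.7243 0.1203 0.7273] j6 0.22
  shift mm [ 0.2 -2.3 47.2] turn z -0.0
moment [0.0005 0.1037 0.033 ]
top plate height 0.10178797982608011 tilt deg x,y [-0.0516 -1.5092] 925
scene plate height 0.10168693396135797 tilt deg x,y [-0.1196 -0.0958] 1237
t 20.93 pos [ 0.5105 -0.1417  0.1942] yaw 59.48 tilt 0.02 w 0.0499 F [-1.1164 -0.5682  0.1671] j6 0.22
  shift mm [ 0.6 -0.3 14.2] turn z -0.0
crop origin 331 135
crop origin 217 89
```

```bash
cat > wg.py <<'E'
from h import *
O=np.array([.5106,-.141])
def wings():
  for c in('top','scene'):
    p=get_image(c);C=cloud(p);q=band(near(C,*O,.14),.115,.139)
    r=np.hypot(*(q[:,:2]-O).T);q=q[(r>.07)&(r<.135)]
    a=np.degrees(np.arctan2(*(q[:,:2]-O).T[::-1]))
    for k in(14.5,-165.5,104.5,-75.5):
      m=q[np.abs((a-k+180)%360-180)<24]
      if len(m)>8:
        n=O+.105*np.array([np.cos(np.radians(k)),np.sin(np.radians(k))]);c0,d,an=rect(m)
        print(c,k,"nominal",n,"seen",c0,d,len(m),"yaw",an,"joint~",round(np.radians((k+90-an+20)%180-20),2))
if __name__=="__main__": wings()
E
python3 wg.py; python3 -c "
from h import *
go((.6123,-.1147,.19,94),(.6123,-.1147,.11,94))"
```

```text
top 14.5 nominal [ 0.6123 -0.1147] seen [ 0.6098 -0.1139] (48.4, 16.9) 91 yaw 92.0 joint~ 0.22
top 104.5 nominal [ 0.4843 -0.0393] seen [ 0.4838 -0.0413] (51.2, 15.3) 90 yaw 177.6 joint~ 0.29
scene 14.5 nominal [ 0.6123 -0.1147] seen [ 0.6145 -0.1146] (51.6, 14.2) 62 yaw 91.9 joint~ 0.22
scene -165.5 nominal [ 0.4089 -0.1673] seen [ 0.4088 -0.1675] (55.0, 18.2) 67 yaw 88.6 joint~ 0.28
scene 104.5 nominal [ 0.4843 -0.0393] seen [ 0.4853 -0.0392] (50.0, 14.3) 70 yaw 168.7 joint~ 0.45
scene -75.5 nominal [ 0.5369 -0.2427] seen [ 0.5379 -0.2418] (51.1, 14.5) 62 yaw 15.8 joint~ -0.02
t 21.32 pos [ 0.5104 -0.1416  0.194 ] yaw 59.48 tilt 0.04 w 0.0499 F [-0.2237 -0.3909  0.4097] j6 0.22
  shift mm [74.9 74.1  3.9] turn z -34.5
  shift mm [74.9 74.2 83.9] turn z -34.5
```

Emit:
{"api": "apply_moves", "payload": {
  "increments": [
    [0.12,25,25,2,0,0,-10],
    [0.12,50,50,2,0,0,-20],
    [0.12,75,74,2,0,0,-30],
    [0.12,75,74,2,0,0,-34.5],
    [0.12,75,74,40,0,0,-34.5],
    [0.12,75,74,70,0,0,-34.5],
    [0.12,75,74,84,0,0,-34.5],
    [0.12,75,74,84,0,0,-34.5]
  ]
}}

```text
time: 22.32
ee_pos: [0.6121, -0.1146, 0.1099]
tcp_rot: [0.682, 0.731, -0.0, -0.001]
force: [-0.1, -0.1, 0.3]
grip_width: 0.0398
finger_force: 0.0
```

```bash
python3 -c "
from h import *
go((.6123,-.1147,.11,94))"
```

```text
t 22.32 pos [ 0.6121 -0.1146  0.1099] yaw 93.98 tilt 0.08 w 0.0398 F [-0.0589 -0.1315  0.3032] j6 -0.29
  shift mm [-0.1  0.2 -0.1] turn z -0.0
```

Now close, turn 35° clockwise (positive about the tool's z, which points down), then open and lift.

Emit:
{"api": "apply_moves", "payload": {
  "increments": [
    [1,0,0,0,0,0,0],
    [1,0,0,0,0,0,0],
    [1,0,0,0,0,0,0],
    [1,0,0,0,0,0,0],
    [1,0,0,0,0,0,9],
    [1,0,0,0,0,0,18],
    [1,0,0,0,0,0,27],
    [1,0,0,0,0,0,35],
    [1,0,0,0,0,0,35],
    [1,0,0,0,0,0,35]
  ]
}}

```text
time: 23.58
ee_pos: [0.6127, -0.1147, 0.1109]
tcp_rot: [0.87, 0.493, 0.0, 0.0]
force: [-0.8, 1.0, 5.5]
grip_width: 0.0079
finger_force: 30.0
```

```bash
python3 -c "
from h import *
go((.6123,-.1147,.11,59));print(read_state()['moment'])"
```

```text
t 23.57 pos [ 0.6127 -0.1147  0.1109] yaw 59.1 tilt 0.03 w 0.0079 F [-0.7976  1.0008  5.4983] j6 0.32
  shift mm [-0.2 -0.3  0.9] turn z 0.1
[ 0.0107  0.3279 -0.1629]
```

Emit:
{"api": "apply_moves", "payload": {
  "increments": [
    [0.12,0,0,0,0,0,0],
    [0.12,0,0,0,0,0,0],
    [0.12,0,0,-30,0,0,0],
    [0.12,0,0,-75,0,0,0],
    [0.12,-37,-37,-75,0,0,-9],
    [0.12,-75,-74,-75,0,0,-18],
    [0.12,-112,-111,-75,0,0,-27],
    [0.12,-150,-147.6,-75,0,0,-35],
    [0.12,-150,-147.6,-75,0,0,-35],
    [0.12,-150,-147.6,-40,0,0,-35]
  ]
}}

```text
time: 24.82
ee_pos: [0.4106, -0.1682, 0.1522]
tcp_rot: [0.683, 0.731, 0.001, 0.003]
force: [0.4, -0.4, -0.4]
grip_width: 0.0402
finger_force: 0.0
```

```bash
python3 -c "
from h import *
import wg
wg.wings()
go((.4089,-.1673,.11,94))"
```

```text
top 14.5 nominal [ 0.6123 -0.1147] seen [ 0.6108 -0.1162] (53.1, 16.7) 100 yaw 48.6 joint~ 0.98
top 104.5 nominal [ 0.4843 -0.0393] seen [ 0.4836 -0.0412] (50.9, 15.5) 91 yaw 175.5 joint~ 0.33
top -75.5 nominal [ 0.5369 -0.2427] seen [ 0.5346 -0.2438] (50.4, 17.0) 107 yaw 0.1 joint~ 0.25
scene 14.5 nominal [ 0.6123 -0.1147] seen [ 0.6131 -0.1144] (52.1, 16.0) 49 yaw 48.3 joint~ 0.98
scene -165.5 nominal [ 0.4089 -0.1673] seen [ 0.4125 -0.1673] (53.3, 17.1) 49 yaw 112.1 joint~ -0.13
scene 104.5 nominal [ 0.4843 -0.0393] seen [ 0.4851 -0.0397] (50.8, 15.9) 70 yaw 13.0 joint~ 0.03
scene -75.5 nominal [ 0.5369 -0.2427] seen [ 0.5398 -0.241 ] (49.8, 16.0) 63 yaw 23.2 joint~ -0.15
t 24.93 pos [ 0.4076 -0.1665  0.1484] yaw 93.94 tilt 0.21 w 0.04 F [-0.5629 -0.47    0.7527] j6 -0.51
  shift mm [-1.   1.4 38.4] turn z -0.1
```

Emit:
{"api": "apply_moves", "payload": {
  "increments": [
    [0.12,0,0.5,20,0,0,0],
    [0.12,0,0.5,38,0,0,0],
    [0.12,0,0.5,38,0,0,0],
    [1,0,0.5,38,0,0,0],
    [1,0,0.5,38,0,0,0],
    [1,0,0.5,38,0,0,0],
    [1,0,0.5,38,0,0,9],
    [1,0,0.5,38,0,0,18],
    [1,0,0.5,38,0,0,27],
    [1,0,0.5,38,0,0,35]
  ]
}}

```text
time: 26.18
ee_pos: [0.4092, -0.1672, 0.1128]
tcp_rot: [0.872, 0.49, 0.0, 0.0]
force: [-0.4, 0.9, 3.5]
grip_width: 0.0081
finger_force: 30.0
```

```bash
python3 -c "
from h import *
go((.4843,-.0393,.11,4))"
```

```text
t 26.18 pos [ 0.4092 -0.1672  0.1128] yaw 58.71 tilt 0.02 w 0.0081 F [-0.4304  0.8839  3.4944] j6 0.11
  shift mm [148.3  -2.3   2.8] turn z 54.7
```

Emit:
{"api": "apply_moves", "payload": {
  "increments": [
    [0.12,0,0,0,0,0,0],
    [0.12,0,0,0,0,0,0],
    [0.12,0,0,-30,0,0,0],
    [0.12,0,0,-70,0,0,9],
    [0.12,37,0,-70,0,0,18],
    [0.12,74,-1,-70,0,0,27],
    [0.12,111,-2,-70,0,0,36],
    [0.12,148.3,-2.3,-70,0,0,45],
    [0.12,148.3,-2.3,-70,0,0,54.7],
    [0.12,148.3,-2.3,-35,0,0,54.7]
  ]
}}

```text
time: 27.42
ee_pos: [0.4855, -0.0385, 0.1488]
tcp_rot: [0.999, 0.038, 0.002, 0.0]
force: [1.0, -0.4, -0.3]
grip_width: 0.0402
finger_force: 0.0
```

```bash
sed -i 's/c0,d,an=rect(m)/c0,d,_=rect(m);v=np.linalg.svd(m[:,:2]-m[:,:2].mean(0),full_matrices=False)[2][0];an=round(np.degrees(np.arctan2(v[1],v[0]))%180,1)/' wg.py; python3 -c "
from h import *
import wg
wg.wings()
go((.4843,-.0393,.11,4))"
```

```text
top 14.5 nominal [ 0.6123 -0.1147] seen [ 0.6114 -0.1165] (52.3, 16.5) 99 yaw 59.8 joint~ 0.78
top -165.5 nominal [ 0.4089 -0.1673] seen [ 0.4039 -0.1724] (36.8, 16.7) 71 yaw 58.0 joint~ 0.81
top -75.5 nominal [ 0.5369 -0.2427] seen [ 0.5355 -0.2436] (51.0, 17.4) 108 yaw 12.2 joint~ 0.04
scene 14.5 nominal [ 0.6123 -0.1147] seen [ 0.6132 -0.1142] (47.9, 16.3) 47 yaw 58.3 joint~ 0.81
scene 104.5 nominal [ 0.4843 -0.0393] seen [ 0.4918 -0.0382] (39.5, 15.0) 47 yaw 3.5 joint~ 0.19
scene -75.5 nominal [ 0.5369 -0.2427] seen [ 0.538  -0.2422] (49.2, 16.9) 58 yaw 11.5 joint~ 0.05
t 27.52 pos [ 0.4817 -0.0384  0.145 ] yaw 4.41 tilt 0.25 w 0.0401 F [-1.0303 -0.1589  0.395 ] j6 1.37
  shift mm [ 2.7  1.1 35. ] turn z 0.4
```

Emit:
{"api": "apply_moves", "payload": {
  "increments": [
    [0.12,0,0.5,20,0,0,0],
    [0.12,0,0.5,36,0,0,0],
    [0.12,0,0.5,36,0,0,0],
    [1,0,0.5,36,0,0,0],
    [1,0,0.5,36,0,0,0],
    [1,0,0.5,36,0,0,0],
    [1,0,0.5,36,0,0,9],
    [1,0,0.5,36,0,0,18],
    [1,0,0.5,36,0,0,27],
    [1,0,0.5,36,0,0,35]
  ]
}}

```text
time: 28.78
ee_pos: [0.4838, -0.0389, 0.1118]
tcp_rot: [0.964, -0.267, 0.0, -0.0]
force: [0.7, 6.1, 1.3]
grip_width: 0.0079
finger_force: 30.0
```

```bash
python3 -c "
from h import *
go((.5369,-.2427,.11,8))"
```

```text
t 28.77 pos [ 0.4838 -0.0389  0.1118] yaw -31.01 tilt 0.05 w 0.0079 F [0.7381 6.0613 1.2622] j6 1.98
  shift mm [150.5 147.4   1.7] turn z -39.0
```

Emit:
{"api": "apply_moves", "payload": {
  "increments": [
    [0.12,0,0,0,0,0,0],
    [0.12,0,0,0,0,0,0],
    [0.12,0,0,-30,0,0,0],
    [0.12,0,0,-75,0,0,0],
    [0.12,37,37,-75,0,0,-10],
    [0.12,75,74,-75,0,0,-20],
    [0.12,112,111,-75,0,0,-30],
    [0.12,150.5,147.4,-75,0,0,-39],
    [0.12,150.5,147.4,-75,0,0,-39],
    [0.12,150.5,147.4,-40,0,0,-39]
  ]
}}

```text
time: 30.02
ee_pos: [0.5388, -0.2437, 0.1529]
tcp_rot: [0.997, 0.072, 0.002, 0.001]
force: [0.5, -0.1, 0.2]
grip_width: 0.0402
finger_force: 0.0
```

Emit:
{"api": "apply_moves", "payload": {
  "increments": [
    [0.12,0,0,20,0,0,0],
    [0.12,0,0,40,0,0,0],
    [0.12,0,0,41,0,0,0],
    [0.12,0,0,41,0,0,0]
  ]
}}

```text
time: 30.52
ee_pos: [0.538, -0.2429, 0.1109]
tcp_rot: [0.997, 0.072, 0.0, 0.0]
force: [0.0, 0.3, 0.3]
grip_width: 0.0401
finger_force: 0.0
```

```bash
python3 -c "
from h import *
import wg
wg.wings()
go((.5369,-.2427,.11,8))"
```

```text
top 14.5 nominal [ 0.6123 -0.1147] seen [ 0.6114 -0.1167] (52.5, 16.2) 94 yaw 59.0 joint~ 0.79
top -165.5 nominal [ 0.4089 -0.1673] seen [ 0.4107 -0.1623] (38.2, 16.8) 72 yaw 58.9 joint~ 0.8
top 104.5 nominal [ 0.4843 -0.0393] seen [ 0.4835 -0.0417] (52.0, 16.6) 88 yaw 148.5 joint~ 0.8
scene 14.5 nominal [ 0.6123 -0.1147] seen [ 0.6141 -0.1132] (49.8, 16.1) 48 yaw 58.8 joint~ 0.8
scene -165.5 nominal [ 0.4089 -0.1673] seen [ 0.4123 -0.1659] (45.8, 14.2) 40 yaw 59.7 joint~ 0.78
scene 104.5 nominal [ 0.4843 -0.0393] seen [ 0.4838 -0.0414] (49.7, 17.0) 86 yaw 149.2 joint~ 0.79
scene -75.5 nominal [ 0.5369 -0.2427] seen [ 0.5434 -0.24  ] (57.2, 40.0) 106 yaw 97.5 joint~ 1.69
t 30.62 pos [ 0.5382 -0.2431  0.1113] yaw 8.29 tilt 0.08 w 0.0402 F [-0.1523 -0.3308  0.3953] j6 0.96
  shift mm [-1.3 -0.6  1.3] turn z 0.3
```

Turn screw 4 by 39°.

Emit:
{"api": "apply_moves", "payload": {
  "increments": [
    [1,-1,0,0,0,0,0],
    [1,-1,0,0,0,0,0],
    [1,-1,0,0,0,0,0],
    [1,-1,0,0,0,0,10],
    [1,-1,0,0,0,0,20],
    [1,-1,0,0,0,0,30],
    [1,-1,0,0,0,0,39],
    [1,-1,0,0,0,0,39],
    [0.12,-1,0,0,0,0,39],
    [0.12,-1,0,0,0,0,39]
  ]
}}

```text
time: 31.88
ee_pos: [0.5366, -0.2432, 0.1104]
tcp_rot: [0.965, -0.264, 0.0, 0.0]
force: [-0.1, -0.5, -0.6]
grip_width: 0.025
finger_force: 0.0
```

Emit:
{"api": "apply_moves", "payload": {
  "increments": [
    [0.12,0,0,-30,0,0,0],
    [0.12,0,0,-75,0,0,0],
    [0.12,0,0,-75,0,0,0]
  ]
}}

```text
time: 32.25
ee_pos: [0.5383, -0.2441, 0.1887]
tcp_rot: [0.964, -0.264, 0.003, 0.001]
force: [0.4, -0.0, -0.6]
grip_width: 0.0403
finger_force: 0.0
```

```bash
python3 -c "
from h import *
import wg
wg.wings()
go((.6123,-.1147,.19,58.7))"; python3 pl.py
```

```text
top 14.5 nominal [ 0.6123 -0.1147] seen [ 0.6107 -0.1171] (51.5, 16.9) 98 yaw 59.0 joint~ 0.79
top -165.5 nominal [ 0.4089 -0.1673] seen [ 0.4089 -0.168 ] (49.8, 17.1) 91 yaw 58.1 joint~ 0.81
top 104.5 nominal [ 0.4843 -0.0393] seen [ 0.4834 -0.0415] (51.5, 16.5) 88 yaw 148.4 joint~ 0.8
scene 14.5 nominal [ 0.6123 -0.1147] seen [ 0.6126 -0.115 ] (54.2, 16.4) 48 yaw 58.8 joint~ 0.8
scene -165.5 nominal [ 0.4089 -0.1673] seen [ 0.4121 -0.1663] (47.1, 14.4) 41 yaw 59.1 joint~ 0.79
scene 104.5 nominal [ 0.4843 -0.0393] seen [ 0.484  -0.0416] (49.9, 18.0) 84 yaw 148.9 joint~ 0.8
scene -75.5 nominal [ 0.5369 -0.2427] seen [ 0.5378 -0.243 ] (49.9, 13.9) 76 yaw 149.3 joint~ 0.79
t 32.35 pos [ 0.5366 -0.2431  0.1854] yaw -30.67 tilt 0.03 w 0.0403 F [-0.2322  0.612  -0.8688] j6 1.64
  shift mm [  -0.4 -149.1   -4.6] turn z -89.4
t 32.35 pos [ 0.5366 -0.2431  0.1854] yaw -30.67 tilt 0.03 w 0.0403 F [-0.2322  0.612  -0.8688] j6 1.64
  shift mm [-74.5 -74.6  35.4] turn z -90.2
moment [-0.0458  0.1812 -0.0069]
top plate height 0.10079997861437347 tilt deg x,y [0.0336 0.0021] 2696
scene plate height 0.10155281669506347 tilt deg x,y [-0.1167 -0.1568] 1250
```

All four screws are snug at about 0.8 and the cover is level. For the second round I go back to screw 1 first.

Emit:
{"api": "apply_moves", "payload": {
  "increments": [
    [0.12,0,-20,0,0,0,-10],
    [0.12,0,-40,0,0,0,-20],
    [0.12,0,-60,0,0,0,-30],
    [0.12,0,-80,0,0,0,-40],
    [0.12,0,-100,0,0,0,-50],
    [0.12,0,-120,0,0,0,-60],
    [0.12,0,-140,0,0,0,-70],
    [0.12,0,-149,0,0,0,-80],
    [0.12,0,-149,0,0,0,-89.4],
    [0.12,0,-149,20,0,0,-89.4]
  ]
}}

```text
time: 33.7
ee_pos: [0.6131, -0.115, 0.1647]
tcp_rot: [0.872, 0.49, 0.0, 0.0]
force: [-0.8, -0.2, -0.2]
grip_width: 0.0399
finger_force: 0.0
```

Emit:
{"api": "apply_moves", "payload": {
  "increments": [
    [0.12,0,0,30,0,0,0],
    [0.12,0,0,55,0,0,0],
    [0.12,0,0,55,0,0,0],
    [0.12,0,0,55,0,0,0]
  ]
}}

```text
time: 34.2
ee_pos: [0.6128, -0.1151, 0.1103]
tcp_rot: [0.872, 0.489, -0.0, -0.0]
force: [0.7, 0.1, 0.6]
grip_width: 0.0402
finger_force: 0.0
```

```bash
python3 -c "
from h import *
go((.6123,-.1147,.11,58.7))"
```

```text
t 34.2 pos [ 0.6128 -0.1151  0.1103] yaw 58.57 tilt 0.02 w 0.0402 F [0.6822 0.0829 0.5672] j6 0.33
  shift mm [ 0.1 -0.6  0.3] turn z -0.1
```

Emit:
{"api": "apply_moves", "payload": {
  "increments": [
    [1,0,0,0,0,0,0],
    [1,0,0,0,0,0,0],
    [1,0,0,0,0,0,0],
    [1,0,0,0,0,0,10],
    [1,0,0,0,0,0,20],
    [1,0,0,0,0,0,30],
    [1,0,0,0,0,0,38],
    [1,0,0,0,0,0,44],
    [1,0,0,0,0,0,44],
    [1,0,0,0,0,0,44]
  ]
}}

```text
time: 35.45
ee_pos: [0.6129, -0.115, 0.1107]
tcp_rot: [0.992, 0.129, 0.0, 0.0]
force: [-1.5, -1.1, 4.3]
grip_width: 0.0078
finger_force: 30.0
```

```bash
python3 -c "
from h import *
go((.4089,-.1673,.19,58.7))
print(read_state()['moment'])"
```

```text
t 35.45 pos [ 0.6129 -0.115   0.1107] yaw 14.8 tilt 0.02 w 0.0078 F [-1.4828 -1.1062  4.3127] j6 1.09
  shift mm [-210.6   -1.6  -79.3] turn z -43.9
[-0.171   0.4533 -0.1032]
```

Screw 1 is now at about 1.57. Next is the opposite one, screw 3.

Emit:
{"api": "apply_moves", "payload": {
  "increments": [
    [0.12,0,0,0,0,0,0],
    [0.12,0,0,0,0,0,0],
    [0.12,0,0,-35,0,0,0],
    [0.12,0,0,-79,0,0,0],
    [0.12,-42,0,-79,0,0,-9],
    [0.12,-84,-1,-79,0,0,-18],
    [0.12,-126,-1.5,-79,0,0,-27],
    [0.12,-168,-1.6,-79,0,0,-36],
    [0.12,-210.6,-1.6,-79,0,0,-43.9],
    [0.12,-210.6,-1.6,-79,0,0,-43.9]
  ]
}}

```text
time: 36.7
ee_pos: [0.4066, -0.1669, 0.1892]
tcp_rot: [0.872, 0.489, -0.0, -0.0]
force: [1.0, -0.1, 0.0]
grip_width: 0.04
finger_force: 0.0
```

Emit:
{"api": "apply_moves", "payload": {
  "increments": [
    [0.12,0,0,30,0,0,0],
    [0.12,0,0,60,0,0,0],
    [0.12,0,0,79,0,0,0],
    [0.12,0,0,79,0,0,0]
  ]
}}

```text
time: 37.2
ee_pos: [0.4085, -0.1663, 0.1095]
tcp_rot: [0.872, 0.489, -0.001, -0.001]
force: [-0.0, -0.4, 0.7]
grip_width: 0.0401
finger_force: 0.0
```

```bash
python3 -c "
from h import *
import wg
wg.wings()
go((.4089,-.1673,.11,58.7))"
```

```text
top 14.5 nominal [ 0.6123 -0.1147] seen [ 0.6099 -0.1163] (49.6, 16.5) 91 yaw 14.5 joint~ 1.57
top 104.5 nominal [ 0.4843 -0.0393] seen [ 0.4832 -0.0414] (51.7, 16.5) 88 yaw 148.7 joint~ 0.8
top -75.5 nominal [ 0.5369 -0.2427] seen [ 0.5352 -0.2433] (48.6, 16.4) 90 yaw 148.9 joint~ 0.8
scene 14.5 nominal [ 0.6123 -0.1147] seen [ 0.6149 -0.1145] (52.3, 17.0) 72 yaw 14.8 joint~ 1.57
scene -165.5 nominal [ 0.4089 -0.1673] seen [ 0.4135 -0.1681] (56.9, 49.0) 84 yaw 157.1 joint~ 2.22
scene 104.5 nominal [ 0.4843 -0.0393] seen [ 0.4851 -0.04  ] (48.8, 18.3) 82 yaw 148.0 joint~ 0.81
scene -75.5 nominal [ 0.5369 -0.2427] seen [ 0.5384 -0.2423] (49.7, 16.3) 77 yaw 149.2 joint~ 0.79
t 37.3 pos [ 0.4093 -0.1668  0.1109] yaw 58.57 tilt 0.02 w 0.0403 F [0.5892 0.9591 0.5505] j6 0.11
  shift mm [-0.6 -0.1  0.9] turn z -0.1
```

Emit:
{"api": "apply_moves", "payload": {
  "increments": [
    [1,0,0,0,0,0,0],
    [1,0,0,0,0,0,0],
    [1,0,0,0,0,0,0],
    [1,0,0,0,0,0,10],
    [1,0,0,0,0,0,20],
    [1,0,0,0,0,0,30],
    [1,0,0,0,0,0,38],
    [1,0,0,0,0,0,44],
    [1,0,0,0,0,0,44],
    [1,0,0,0,0,0,44]
  ]
}}

```text
time: 38.55
ee_pos: [0.4089, -0.1669, 0.1107]
tcp_rot: [0.992, 0.128, 0.0, 0.0]
force: [-0.9, -0.7, 5.7]
grip_width: 0.008
finger_force: 30.0
```

```bash
python3 -c "
from h import *
go((.4843,-.0393,.19,-31.2))
print(read_state()['moment'])"
```

```text
t 38.55 pos [ 0.4089 -0.1669  0.1107] yaw 14.7 tilt 0.03 w 0.008 F [-0.8741 -0.6715  5.695 ] j6 0.87
  shift mm [ 105.4 -104.2  -79.3] turn z 45.9
[-0.0975  0.3246 -0.0677]
```

Emit:
{"api": "apply_moves", "payload": {
  "increments": [
    [0.12,0,0,0,0,0,0],
    [0.12,0,0,0,0,0,0],
    [0.12,0,0,-35,0,0,0],
    [0.12,0,0,-79,0,0,0],
    [0.12,26,-26,-79,0,0,9],
    [0.12,53,-52,-79,0,0,18],
    [0.12,79,-78,-79,0,0,27],
    [0.12,105.4,-104.2,-79,0,0,36],
    [0.12,105.4,-104.2,-79,0,0,45.9],
    [0.12,105.4,-104.2,-79,0,0,45.9]
  ]
}}

```text
time: 39.8
ee_pos: [0.4843, -0.0391, 0.1892]
tcp_rot: [0.963, -0.269, -0.0, 0.0]
force: [0.9, -0.1, -0.3]
grip_width: 0.0396
finger_force: 0.0
```

Emit:
{"api": "apply_moves", "payload": {
  "increments": [
    [0.12,0,0,30,0,0,0],
    [0.12,0,0,60,0,0,0],
    [0.12,0,0,79,0,0,0],
    [0.12,0,0,79,0,0,0]
  ]
}}

```text
time: 40.3
ee_pos: [0.4833, -0.0396, 0.1094]
tcp_rot: [0.963, -0.268, -0.001, 0.0]
force: [1.0, 0.6, 0.8]
grip_width: 0.0406
finger_force: 0.0
```

```bash
python3 -c "
from h import *
import wg
wg.wings()
go((.4843,-.0393,.11,-31.2))"
```

```text
top 14.5 nominal [ 0.6123 -0.1147] seen [ 0.6103 -0.1164] (50.6, 16.2) 94 yaw 14.2 joint~ 1.58
top -165.5 nominal [ 0.4089 -0.1673] seen [ 0.4067 -0.1691] (52.0, 16.4) 99 yaw 14.5 joint~ 1.57
top -75.5 nominal [ 0.5369 -0.2427] seen [ 0.5346 -0.2442] (49.3, 17.8) 98 yaw 149.5 joint~ 0.79
scene 14.5 nominal [ 0.6123 -0.1147] seen [ 0.6135 -0.1145] (49.9, 17.7) 70 yaw 14.2 joint~ 1.58
scene 104.5 nominal [ 0.4843 -0.0393] seen [ 0.4998 -0.0172] (33.1, 6.6) 46 yaw 147.4 joint~ 0.82
scene -75.5 nominal [ 0.5369 -0.2427] seen [ 0.538  -0.2422] (49.4, 13.9) 77 yaw 146.8 joint~ 0.83
t 40.4 pos [ 0.4846 -0.0397  0.1109] yaw -31.22 tilt 0.01 w 0.0402 F [ 0.0966 -0.1365  0.5757] j6 1.99
  shift mm [-0.4 -0.2  0.9] turn z -0.0
```

Emit:
{"api": "apply_moves", "payload": {
  "increments": [
    [1,0,0,0,0,0,0],
    [1,0,0,0,0,0,0],
    [1,0,0,0,0,0,0],
    [1,0,0,0,0,0,10],
    [1,0,0,0,0,0,20],
    [1,0,0,0,0,0,30],
    [1,0,0,0,0,0,38],
    [1,0,0,0,0,0,44],
    [1,0,0,0,0,0,44],
    [1,0,0,0,0,0,44]
  ]
}}

```text
time: 41.65
ee_pos: [0.4847, -0.0393, 0.1107]
tcp_rot: [0.792, -0.61, 0.0, -0.0]
force: [-0.1, 1.4, 4.1]
grip_width: 0.008
finger_force: 30.0
```

```bash
python3 -c "
from h import *
go((.5369,-.2427,.19,-31.2))
print(read_state()['moment'])"
```

```text
t 41.65 pos [ 0.4847 -0.0393  0.1107] yaw -75.19 tilt 0.03 w 0.008 F [-0.0595  1.4421  4.1094] j6 2.75
  shift mm [209.9   1.5 -79.3] turn z -44.0
[ 0.4487  0.0011 -0.1131]
```

Emit:
{"api": "apply_moves", "payload": {
  "increments": [
    [0.12,0,0,0,0,0,0],
    [0.12,0,0,0,0,0,0],
    [0.12,0,0,-35,0,0,0],
    [0.12,0,0,-79,0,0,0],
    [0.12,42,0,-79,0,0,-9],
    [0.12,84,1,-79,0,0,-18],
    [0.12,126,1.5,-79,0,0,-27],
    [0.12,168,1.5,-79,0,0,-36],
    [0.12,210,1.5,-79,0,0,-44],
    [0.12,210,1.5,-79,0,0,-44]
  ]
}}

```text
time: 42.9
ee_pos: [0.5365, -0.2451, 0.1892]
tcp_rot: [0.963, -0.27, 0.0, 0.0]
force: [-0.6, 1.5, 0.3]
grip_width: 0.0403
finger_force: 0.0
```

Emit:
{"api": "apply_moves", "payload": {
  "increments": [
    [0.12,0,0,30,0,0,0],
    [0.12,0,0,60,0,0,0],
    [0.12,0,0,79,0,0,0],
    [0.12,0,0,79,0,0,0]
  ]
}}

```text
time: 43.4
ee_pos: [0.5354, -0.2422, 0.1093]
tcp_rot: [0.963, -0.27, -0.001, -0.0]
force: [-0.4, 0.4, -0.3]
grip_width: 0.0399
finger_force: 0.0
```

```bash
python3 -c "
from h import *
go((.5369,-.2427,.11,-31.2))"
```

```text
t 43.4 pos [ 0.5354 -0.2422  0.1093] yaw -31.33 tilt 0.14 w 0.0399 F [-0.4248  0.4235 -0.2942] j6 1.65
  shift mm [ 1.5 -0.3 -0.7] turn z -0.1
```

Emit:
{"api": "apply_moves", "payload": {
  "increments": [
    [1,0,0,0,0,0,0],
    [1,0,0,0,0,0,0],
    [1,0,0,0,0,0,0],
    [1,0,0,0,0,0,10],
    [1,0,0,0,0,0,20],
    [1,0,0,0,0,0,30],
    [1,0,0,0,0,0,38],
    [1,0,0,0,0,0,44],
    [1,0,0,0,0,0,44],
    [1,0,0,0,0,0,44]
  ]
}}

```text
time: 44.65
ee_pos: [0.5364, -0.2431, 0.1109]
tcp_rot: [0.792, -0.61, 0.0, -0.0]
force: [-1.1, 0.5, 7.6]
grip_width: 0.0078
finger_force: 30.0
```

Emit:
{"api": "apply_moves", "payload": {
  "increments": [
    [0.12,0,0,0,0,0,0],
    [0.12,0,0,0,0,0,0],
    [0.12,0,0,0,0,0,0],
    [0.12,0,0,-35,0,0,0],
    [0.12,0,0,-80,0,0,0],
    [0.12,0,0,-130,0,0,0],
    [0.12,0,0,-150,0,0,0],
    [0.12,0,0,-150,0,0,0]
  ]
}}

```text
time: 45.65
ee_pos: [0.5366, -0.2431, 0.2613]
tcp_rot: [0.792, -0.611, 0.001, -0.0]
force: [0.1, 0.7, -0.5]
grip_width: 0.0401
finger_force: 0.0
```

```bash
python3 -c "
from h import *
import wg
wg.wings()
p=get_image('scene');save(p,'end')"; python3 pl.py
```

```text
top 14.5 nominal [ 0.6123 -0.1147] seen [ 0.6101 -0.1168] (49.8, 15.7) 94 yaw 14.7 joint~ 1.57
top -165.5 nominal [ 0.4089 -0.1673] seen [ 0.4065 -0.1684] (51.5, 16.0) 100 yaw 14.8 joint~ 1.57
top 104.5 nominal [ 0.4843 -0.0393] seen [ 0.4838 -0.0408] (52.4, 16.3) 84 yaw 104.5 joint~ 1.57
top -75.5 nominal [ 0.5369 -0.2427] seen [ 0.5346 -0.2364] (38.1, 16.2) 70 yaw 106.4 joint~ 1.54
scene 14.5 nominal [ 0.6123 -0.1147] seen [ 0.613  -0.1147] (50.7, 16.7) 73 yaw 13.5 joint~ 1.59
scene -165.5 nominal [ 0.4089 -0.1673] seen [ 0.409  -0.1662] (53.3, 11.9) 52 yaw 14.8 joint~ 1.57
scene 104.5 nominal [ 0.4843 -0.0393] seen [ 0.4835 -0.04  ] (49.7, 16.9) 75 yaw 104.2 joint~ 1.58
scene -75.5 nominal [ 0.5369 -0.2427] seen [ 0.539  -0.2433] (51.2, 14.2) 65 yaw 105.9 joint~ 1.55
t 45.8 pos [ 0.5354 -0.2425  0.2586] yaw -75.32 tilt 0.14 w 0.0402 F [-0.6165  0.2398  0.1071] j6 2.42
  shift mm [-104.3   -1.9  108.8] turn z -134.8
moment [0.0397 0.1557 0.0351]
top plate height 0.10081045841455306 tilt deg x,y [ 0.0608 -0.0706] 2757
scene plate height 0.10150454633162626 tilt deg x,y [-0.2355 -0.037 ] 1222
```

View pics/end.png

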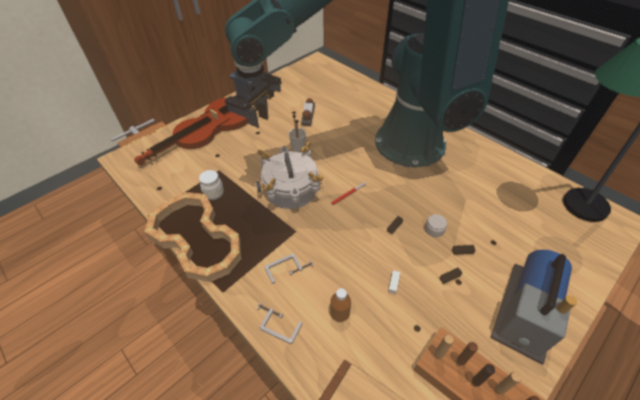

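The cover sits on the pot at (290,175) with all four wings pointing inward. The bystanders are where they were and the gripper is clear, so I'm handing in.

```bash
python3 -c "
from workcell import *
print(close_job())"
```

```text
the job is handed in; nothing more can be done
None
```

The job is handed in, with no verdict returned: both brown blanks are in the pot, the cover is seated level over the studs, and all four wing screws measure about 1.55–1.58 rad after being drawn down in cross order.

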